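Unstack the flanged hubs into their nests

ROBOT

A 6-joint arm with a two-finger parallel gripper is mounted at the origin on the work surface. World frame = base frame: x ahead of the robot, y to its left, z up, the work surface at z = 0. Lengths are in mm, angles in rad, forces in N, time in s.
With the tool pointing down it reaches from about 275 to 1000 mm from the base axis. Payload 8.4 kg.
Tool frame: the origin (TCP) lies midway between the tips of the shut fingers; the grasp point (between the pads) lies 19 mm behind it; z points along the fingers, y is the direction in which the jaws open and shut (so a half turn about z gives the same grasp; the last joint's range is limited). The gripper opens to 85 mm and grips with 20 to 120 N. Pads are 22 mm wide; open, the fingers measure 114 mm over their backs; the gripper's body (76 mm by 85 mm) begins 54 mm behind the grasp point. The pads swing forward as they close: fully open they stand 13 mm farther back than shut.
Start: joints at [1.168, 0.353, 1.633, -0, 1.155, -0.002], TCP at [243.846, 575.471, 231.281] pointing down, gripper open.
Joint ranges: [-2.63, 2.63], [-0.92, 2.1], [0.06, 2.66], [-1.3, 4.44], [0, 2.69], [-3.02, 3.02]. Speed limits (rad/s): [2.22, 2.22, 2.79, 3.14, 3.14, 3.14].

INTERFACE

Orientations are given as [roll, pitch, yaw] about the fixed x, y, z axes, in that order (R = Rz(yaw) Ry(pitch) Rx(roll)).
In Python, from rig import * gives the robot as it stands.
- The arm moves only by the tool play_rows, never from a script. Its argument "moves" is a list of rows, each a list of 3 entries, a list of its own where there are three numbers: the shift along the tool's x, y, z in m, then the turn, a rotation vector about the tool's x, y, z in rad, then the opening in per cent of the stroke, from 0 (shut) to 100 (fully open). In form: [[[x, y, z], [rx, ry, rz], fingers], ...]. A call has 1 to 20 rows; each row shifts and turns the commanded pose from where the row before left it, along the tool's axes as they then stand; what a row does not reach is not made up. A row lasts 1/10 s, in which the tool goes at most 50 mm and 8.59 degrees, less where a joint would pass 70% of its speed; a pose out of reach is approached as far as the arm can. A call is refused whole if a number of a shift passes 0.05 or a number of a turn 0.15, either way. A call with a gripper value outside its range is refused whole. The fingers move at their own pace and stop on an object; "squeeze" is the grip in N (left out, the last holds). Time passes only in rows, so rows that do not move let the fingers close. It gives the time, the measured TCP pose, the force and the opening at its end, in the units of the state.
- sense(): the state, without advancing time (a new reading comes with each control period).
- grab_frame(name): name is "scene" or "top"; returns a dict with "pixels" (420x560x3 uint8, red, green, blue), "intrinsics" (3x3 intrinsics, pixels), "R" (3x3) and "t" (3): a world point X has camera coordinates R X + t. Camera axes: x right, y down, z forward; pixel columns grow to the right and rows downward; lengths in mm; the calibration is good to about 2 mm. A picture is of the moment at which its call begins. There is no depth.
- sign_off(): hands the job in, once; it reports no verdict.
The state is a dict: "clock": time; "qpos": joint angles; "qvel": joint speeds; "joint_efforts": joint torques, N m; "eef_pos": TCP position; "tcp_rot": TCP orientation; "contact_force": force on the tool from outside, world axes, zero at the start; "wrist_torque": the same for the moment, N m; "opening": opening from 0.0 (shut) to 1.0 (fully open).
Only numpy, scipy, OpenCV 4.12 (cv2) and the standard library are available. Lean on these libraries where they do the work, as an engineer would, in place of code of your own. Each camera call takes 0.05 s, during which the arm holds its last target. There are 200 camera calls.

TASK

Four aluminium flanged hubs of different sizes stand on the bench in two stacks of two: take the stacks apart and put each hub, boss up, into the round orange nest of its own size, lying flat on the nest's floor. Each nest is a little wider than the one hub it is for. Set each hub down gently instead of letting it fall, and leave the standing sensor and the grey cup where they are.

Things in the scene. Friction and masses are not known exactly. Their poses are not given: they have to be found in the camera images.
- hub114: largest of four loose bare-aluminium hubs: disc of 114 mm diameter, 14 mm thick, with a round boss of 36 mm diameter standing 26 mm above its middle (40 mm tall in all). Origin: centre of the flat underside, z up along the boss; yaw does not matter. Stands on the bench with one of the two smaller hubs on top of its boss. 0.46 kg +-25%.
- hub94: second largest of four loose bare-aluminium hubs: disc of 94 mm diameter, 14 mm thick, with a round boss of 36 mm diameter standing 26 mm above its middle (40 mm tall in all). Origin: centre of the flat underside, z up along the boss; yaw does not matter. Stands on the bench with one of the two smaller hubs on top of its boss. 0.33 kg +-25%.
- hub74: second smallest of four loose bare-aluminium hubs: disc of 74 mm diameter, 14 mm thick, with a round boss of 36 mm diameter standing 26 mm above its middle (40 mm tall in all). Origin: centre of the flat underside, z up along the boss; yaw does not matter. At the start it rests, within 6 mm of centred, on the boss of either of the two larger hubs. 0.23 kg +-25%.
- hub54: smallest of four loose bare-aluminium hubs: disc of 54 mm diameter, 14 mm thick, with a round boss of 36 mm diameter standing 26 mm above its middle (40 mm tall in all). Origin: centre of the flat underside, z up along the boss; yaw does not matter. At the start it rests, within 6 mm of centred, on the boss of either of the two larger hubs. 0.16 kg +-25%.
- nest114: the nest for the 114 mm hub: a shallow round orange plastic tray fixed to the bench, inner diameter 130 mm (8 mm of play all round its hub), outer diameter 140 mm, grey floor 3 mm thick, rim top 10 mm above the bench. Empty at the start. Origin at its centre on the bench surface, z up.
- nest94: the nest for the 94 mm hub: a shallow round orange plastic tray fixed to the bench, inner diameter 110 mm (8 mm of play all round its hub), outer diameter 120 mm, grey floor 3 mm thick, rim top 10 mm above the bench. Empty at the start. Origin at its centre on the bench surface, z up.
- nest74: the nest for the 74 mm hub: a shallow round orange plastic tray fixed to the bench, inner diameter 90 mm (8 mm of play all round its hub), outer diameter 100 mm, grey floor 3 mm thick, rim top 10 mm above the bench. Empty at the start. Origin at its centre on the bench surface, z up.
- nest54: the nest for the 54 mm hub: a shallow round orange plastic tray fixed to the bench, inner diameter 70 mm (8 mm of play all round its hub), outer diameter 80 mm, grey floor 3 mm thick, rim top 10 mm above the bench. Empty at the start. Origin at its centre on the bench surface, z up.
- probe: bystander: a steel sensor standing upright, 73 mm tall, 33 mm across at its collar, loose; origin at the centre of its foot. To be left alone.
- cup: bystander: an open grey plastic cup, 68 mm across the rim, 55 mm tall, loose; origin at the centre of its foot. To be left alone.
Not all that is in view belongs to the job. Leave any turquoise or yellow look-alike of the hub54 alone.

How it is judged (in metres and radians):
At the end, for the whole second after the job is handed in: Each hub lies in the nest of its own size: centre within 12 mm of the nest's centre, underside on the nest's floor (within 2.5 mm), upright within 0.06 rad, at rest and released (horizontal distance between hub114 and nest114 below 0.012 m and z of hub114 in the frame of nest114 between 0.0005 and 0.0055 m and angle between each of hub114, hub94, hub74, hub54's own z axis and vertical below 0.06 rad and linear speed of each of hub114, hub94, hub74, hub54 below 0.02 m/s and contact force between the fingers and hub114 below 0.05 N and horizontal distance between hub94 and nest94 below 0.012 m and z of hub94 in the frame of nest94 between 0.0005 and 0.0055 m and contact force between the fingers and hub94 below 0.05 N and horizontal distance between hub74 and nest74 below 0.012 m and z of hub74 in the frame of nest74 between 0.0005 and 0.0055 m and contact force between the fingers and hub74 below 0.05 N and horizontal distance between hub54 and nest54 below 0.012 m and z of hub54 in the frame of nest54 between 0.0005 and 0.0055 m and contact force between the fingers and hub54 below 0.05 N); the robot touches nothing.
It fails at once if a hub is let fall, thrown or knocked away (faster than 0.6 m/s with no finger on it: a fall of about 18 mm) ((linear speed of hub114 above 0.6 m/s and contact force between the fingers and hub114 below 0.05 N) or (linear speed of hub94 above 0.6 m/s and contact force between the fingers and hub94 below 0.05 N) or (linear speed of hub74 above 0.6 m/s and contact force between the fingers and hub74 below 0.05 N) or (linear speed of hub54 above 0.6 m/s and contact force between the fingers and hub54 below 0.05 N)).
It fails at once if the standing sensor is shifted by more than 20 mm or tipped (distance of probe from where it was at the start of the episode above 0.02 m or angle between probe's own z axis and vertical above 0.3 rad).
It fails at once if the grey cup is shifted by more than 20 mm or tipped (distance of cup from where it was at the start of the episode above 0.02 m or angle between cup's own z axis and vertical above 0.3 rad).
It also fails if it takes over 112 s, if anything falls off the work surface, if the arm or the gripper's body presses on something with over 40 N, if the wrist force passes 120 N, or if a joint passes its speed limit or range.

## Working session

There is one attempt and no reset: what is moved stays moved. The work goes in short steps, Python scripts to look and compute and a tool call to move; the robot and the scene stay as the last step left them, time stands still between calls to the robot, and variables do not carry over. Pictures are saved under pics/ and viewed, about 12 in all and at most 16, crops included, and the job is handed in when it is done.

Besides the shell and the picture viewer there is one more tool, called after ">>>" as a command line: name --argument value ..., lists and objects as JSON in quotes. play_rows: Moves the arm, as the interface text tells. Its arguments: {"type":"object","properties":{"moves":{"type":"array"},"squeeze":{"type":"number"}},"required":["moves"]}

```bash
mkdir -p pics
python3 - <<'E'
from rig import *
import cv2,pickle
for n in("scene","top"):
    f=grab_frame(n); pickle.dump(f,open(n+".pkl","wb"))
    cv2.imwrite(f"pics/{n}0.png",cv2.resize(f["pixels"][:,:,::-1],(800,600),interpolation=cv2.INTER_CUBIC))
    print(n,f["intrinsics"],f["R"],f["t"])
print(sense())
E
```

```text
scene [[386.61512373   0.         280.15595575]
 [  0.         386.61512373 210.03190365]
 [  0.           0.           1.        ]] [[ 0.74784186  0.66360478 -0.0190066 ]
 [ 0.43079711 -0.50686729 -0.74665882]
 [-0.50512019  0.55019473 -0.6649356 ]] [-389.31016673 -165.05741758 1224.86531886]
top [[473.86400449   0.         275.0284738 ]
 [  0.         473.86400449 205.96693693]
 [  0.           0.           1.        ]] [[-0.02909472 -0.99944905  0.01597156]
 [-0.99631822  0.02770707 -0.08113157]
 [ 0.08064435 -0.01827326 -0.99657542]] [   3.8132797   497.41469204 1025.27977585]
{'clock': 0.1, 'qpos': array([ 1.16759991e+00,  3.53611621e-01,  1.63406657e+00, -2.43927652e-05,
        1.15520770e+00, -2.39902121e-03]), 'qvel': array([ 0.00228646, -0.00268537, -0.00146766, -0.00026769,  0.00096981,
       -0.00055579]), 'joint_efforts': array([-1.21013803e-03, -6.06351542e+01, -3.42819250e+01,  4.24739574e-05,
        3.97690965e-03, -5.08690528e-05]), 'eef_pos': array([243.68073541, 575.06486255, 230.61340289]), 'tcp_rot': array([-3.14029937e+00,  1.92011176e-05,  2.74080513e+00]), 'contact_force': array([ 0.67416847,  0.79476745, -0.17257042]), 'wrist_torque': array([-0.01695907,  0.01525372,  0.00988358]), 'opening': 1.0027809917096109}
```

View pics/top0.png

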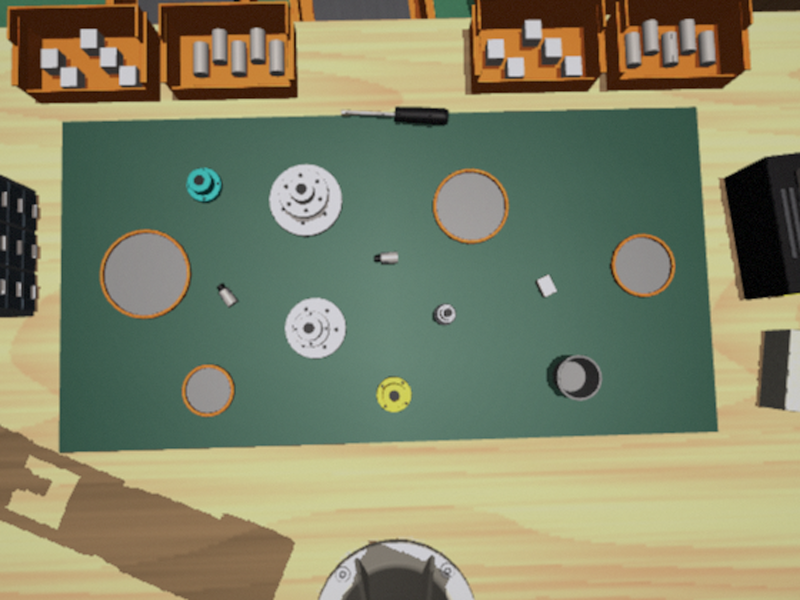

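View pics/scene0.png

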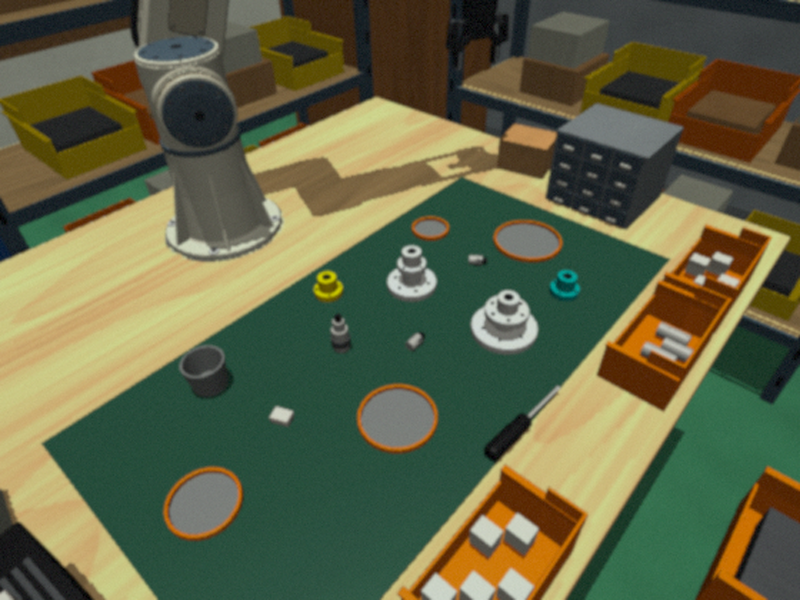

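Top view: the stacks are at (305,200), which is 114+74, and (315,327), which is 94+54. The nests are 114 (145,274), 94 (470,206), 74 (643,265) and 54 (208,390). The probe is at (445,314) and the cup at (577,377). The scene view agrees. Next I fit the nests and look at the stacks in crops.

```bash
cat > h.py <<'E'
import numpy as np,cv2,pickle
def bp(f,u,v,z):
    K,R,t=f["intrinsics"],f["R"],f["t"]; c=-R.T@t
    d=R.T@np.linalg.inv(K)@np.array([u,v,1.]); return (c+d*(z-c[2])/d[2])
def proj(f,X):
    p=f["intrinsics"]@(f["R"]@np.asarray(X,float)+f["t"]); return p[:2]/p[2]
def fit(f,mask,z,amin,amax):
    out=[]
    for c in cv2.findContours(mask.astype(np.uint8),cv2.RETR_EXTERNAL,cv2.CHAIN_APPROX_NONE)[0]:
        if len(c)<20: continue
        w=np.array([bp(f,*p[0],z)[:2] for p in cv2.convexHull(c)],np.float32)
        (x,y),r=cv2.minEnclosingCircle(w)
        A=np.c_[w,np.ones(len(w))]; s=np.linalg.lstsq(A,(w**2).sum(1),rcond=None)[0]
        x,y=s[:2]/2; r=np.sqrt(s[2]+x*x+y*y)
        if amin<2*r<amax: out.append((round(x,1),round(y,1),round(2*r,1)))
    return out
E
python3 - <<'E'
from h import *
for n in("top","scene"):
    f=pickle.load(open(n+".pkl","rb")); im=f["pixels"].astype(int); r,g,b=im[...,0],im[...,1],im[...,2]
    print(n,"nests",fit(f,(r>130)&(r-b>90)&(r-g>40),10,60,170))
    print("discs",fit(f,(im.min(2)>165)&(im.max(2)-im.min(2)<25),14,50,150))
    print("grey",fit(f,(r>60)&(abs(r-g)<18)&(abs(r-b)<25),14,20,150))
f=pickle.load(open("top.pkl","rb"));im=f["pixels"][:,:,::-1]
a=im[105:175,180:250];b=im[200:270,185:255]
cv2.imwrite("pics/c1.png",cv2.resize(np.hstack([a,b]),(800,400),interpolation=cv2.INTER_CUBIC))
E
```

```text
top nests [(np.float64(358.9), np.float64(278.4), np.float64(78.4)), (np.float64(534.0), np.float64(-405.3), np.float64(98.5)), (np.float64(541.9), np.float64(374.7), np.float64(138.2)), (np.float64(635.7), np.float64(-136.6), np.float64(118.2)), (np.float64(880.8), np.float64(575.8), np.float64(62.7)), (np.float64(881.5), np.float64(350.7), np.float64(65.9)), (np.float64(856.1), np.float64(469.1), np.float64(164.4))]
discs [(np.float64(77.9), np.float64(76.3), np.float64(68.8)), (np.float64(356.2), np.float64(-672.7), np.float64(143.4)), (np.float64(450.0), np.float64(111.7), np.float64(91.5)), (np.float64(651.6), np.float64(123.0), np.float64(111.4)), (np.float64(885.4), np.float64(303.6), np.float64(53.2)), (np.float64(907.2), np.float64(210.3), np.float64(50.2))]
grey [(np.float64(358.9), np.float64(277.6), np.float64(66.1)), (np.float64(361.5), np.float64(-293.8), np.float64(70.7)), (np.float64(358.6), np.float64(-650.8), np.float64(126.9)), (np.float64(465.6), np.float64(-89.8), np.float64(33.6)), (np.float64(449.8), np.float64(111.5), np.float64(94.7)), (np.float64(501.7), np.
[... 3810 characters left out ...]
oat64(995.0), np.float64(366.5), np.float64(117.5)), (np.float64(645.1), np.float64(133.3), np.float64(138.6)), (np.float64(502.7), np.float64(245.1), np.float64(32.5)), (np.float64(869.8), np.float64(512.4), np.float64(107.5)), (np.float64(428.1), np.float64(129.9), np.float64(147.4)), (np.float64(546.2), np.float64(366.9), np.float64(116.4)), (np.float64(364.2), np.float64(271.4), np.float64(56.8)), (np.float64(-441.2), np.float64(-129.9), np.float64(109.1)), (np.float64(264.7), np.float64(846.2), np.float64(84.6)), (np.float64(159.9), np.float64(814.5), np.float64(97.7)), (np.float64(-389.5), np.float64(673.8), np.float64(81.7)), (np.float64(574.0), np.float64(2127.3), np.float64(106.4))]
```

View pics/c1.png

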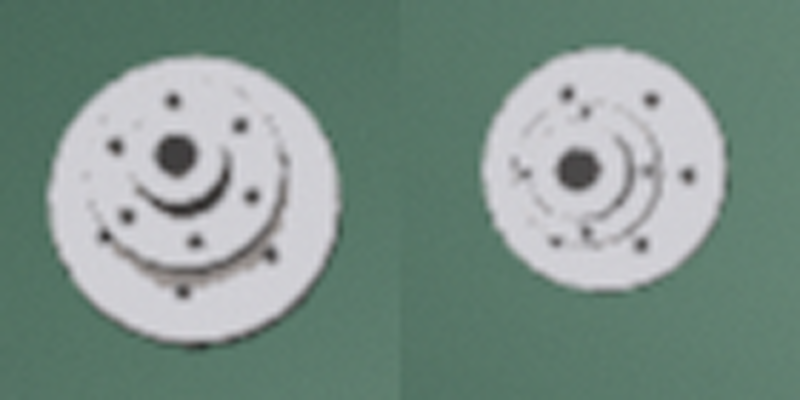

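Run:
```python
from h import *
f=pickle.load(open("top.pkl","rb"))
print("74 holes",bp(f,211.6,134.4,54),"74 boss",bp(f,210.3,131.8,80))
print("54 boss",bp(f,215.5,229.25,80))
s=pickle.load(open("scene.pkl","rb"))
for n,x,y,z in(("74",651,125,80),("54",450,112,80)): print(n,proj(s,(x,y,z))/.7)
cv2.imwrite("pics/c2.png",cv2.resize(np.hstack([s["pixels"][165:235,265:335],s["pixels"][195:265,320:390]])[:,:,::-1],(800,400),interpolation=cv2.INTER_CUBIC))
```

```text
74 holes [653.16919475 122.52464341  54.        ] 74 boss [652.59421449 122.215022    80.        ]
54 boss [447.63410708 115.18497533  80.        ]
74 [508.65017218 295.3807024 ]
54 [411.21519776 251.89624344]
```

>>> play_rows --moves '[[[0, 0, 0], [0, 0, -0.134], 100], [[0, 0, 0], [0, 0, -0.134], 100], [[0, 0, 0], [0, 0, -0.133], 100], [[-0.04, -0.045, 0], [0, 0, 0], 100], [[-0.04, -0.045, 0], [0, 0, 0], 100], [[-0.04, -0.045, 0], [0, 0, 0], 100], [[-0.04, -0.045, 0], [0, 0, 0], 100], [[-0.04, -0.045, 0], [0, 0, 0], 100], [[-0.04, -0.045, 0], [0, 0, 0], 100], [[-0.04, -0.045, 0], [0, 0, 0], 100], [[-0.04, -0.045, 0], [0, 0, 0], 100], [[-0.04, -0.045, 0], [0, 0, 0], 100], [[-0.04, -0.045, 0], [0, 0, 0], 100], [[0, 0, 0], [0, 0, 0], 100], [[0, 0, 0], [0, 0, 0], 100]]' --squeeze 60

```text
clock: 1.6
eef_pos: [576.3, 200.7, 230.7]
tcp_rot: [-3.141, -0.001, 3.139]
contact_force: [-0.8, 1.0, -1.3]
opening: 1.002
```

View pics/c2.png

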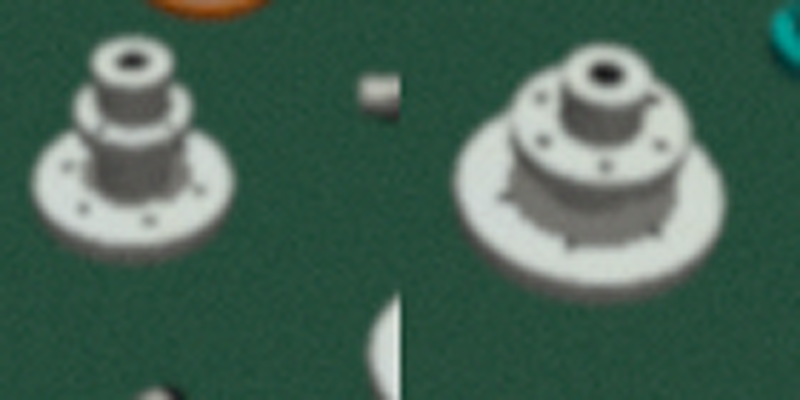

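The crops confirm that hub54 sits on hub94 and hub74 on hub114, all upright.

>>> play_rows --moves '[[[-0.0255, -0.0261, 0], [0, 0, 0], 100], [[-0.0255, -0.0261, 0], [0, 0, 0], 100], [[-0.0255, -0.0261, 0.02], [0, 0, 0], 100], [[0, 0, 0.03], [0, 0, 0], 100], [[0, 0, 0.03], [0, 0, 0], 100], [[0, 0, 0.03], [0, 0, 0], 100], [[0, 0, 0.01], [0, 0, 0], 100], [[0, 0, 0], [0, 0, 0], 100], [[0, 0, 0], [0, 0, 0], 100]]'

```text
clock: 2.5
eef_pos: [653.0, 124.4, 112.5]
tcp_rot: [3.141, 0.001, -3.141]
contact_force: [0.3, 0.6, -0.3]
opening: 0.997
```

>>> play_rows --moves '[[[0, -0.002, 0.02], [0, 0, 0], 100], [[0, 0, 0.02], [0, 0, 0], 100], [[0, 0, 0.01], [0, 0, 0], 80], [[0, 0, 0.006], [0, 0, 0], 65], [[0, 0, 0], [0, 0, 0], 55], [[0, 0, 0], [0, 0, 0], 50], [[0, 0, 0], [0, 0, 0], 45], [[0, 0, 0], [0, 0, 0], 40], [[0, 0, 0], [0, 0, 0], 35], [[0, 0, 0], [0, 0, 0], 30], [[0, 0, 0], [0, 0, 0], 30], [[0, 0, 0], [0, 0, 0], 30]]'

```text
clock: 3.7
eef_pos: [653.3, 121.7, 56.6]
tcp_rot: [3.141, 0.002, -3.141]
contact_force: [-1.9, -0.2, 6.9]
opening: 0.402
```

>>> play_rows --moves '[[[0, 0, 0], [0, 0, 0], 20], [[0, 0, -0.005], [0, 0, 0], 20], [[0, 0, -0.01], [0, 0, 0], 20], [[0, 0, -0.02], [0, 0, 0], 20], [[0, 0, -0.03], [0, 0, 0], 20], [[0, 0, -0.03], [0, 0, 0], 20], [[0, 0, -0.02], [0, 0, 0], 20], [[0, 0, -0.01], [0, 0, 0], 20], [[0, 0, 0], [0, 0, 0], 20]]'

```text
clock: 4.6
eef_pos: [653.3, 121.7, 182.0]
tcp_rot: [3.141, 0.003, -3.141]
contact_force: [-0.2, 0.3, -2.6]
opening: 0.397
```

Run:
```python
from rig import *
import cv2,pickle
f=grab_frame("scene"); 
cv2.imwrite("pics/s1.png",cv2.resize(f["pixels"][60:270,220:500][:,:,::-1],(800,600),interpolation=cv2.INTER_CUBIC))
```

```text
(no output)
```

View pics/s1.png

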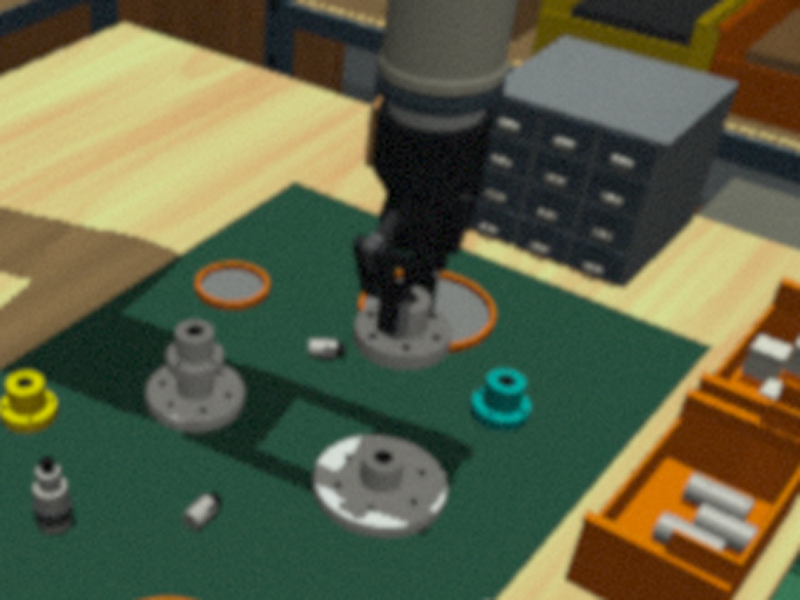

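hub74 is held level at about crop (405,330), and hub114 stays at (380,480). Carrying it to nest74.

>>> play_rows --moves '[[[0.003, -0.015, 0], [0, 0, 0], 20], [[0.006, -0.03, 0], [0, 0, 0], 20], [[0.009, -0.04, 0], [0, 0, 0], 20], [[0.009, -0.04, 0], [0, 0, 0], 20], [[0.009, -0.04, 0], [0, 0, 0], 20], [[0.009, -0.04, 0], [0, 0, 0], 20], [[0.009, -0.04, 0], [0, 0, 0], 20], [[0.009, -0.04, 0], [0, 0, 0], 20], [[0.009, -0.04, 0], [0, 0, 0], 20], [[0.009, -0.04, 0], [0, 0, 0], 20], [[0.009, -0.04, 0], [0, 0, 0], 20], [[0.009, -0.04, 0], [0, 0, 0], 20], [[0.009, -0.04, 0], [0, 0, 0], 20], [[0.01, -0.03, 0], [0, 0, 0], 20], [[0.01, -0.012, 0], [0, 0, 0], 20], [[0, 0, 0.02], [0, 0, 0], 20], [[0, 0, 0.03], [0, 0, 0], 20], [[0, 0, 0.03], [0, 0, 0], 20], [[0, 0, 0.02], [0, 0, 0], 20], [[0, 0, 0.005], [0, 0, 0], 20]]'

```text
clock: 6.65
eef_pos: [522.1, -403.5, 71.6]
tcp_rot: [3.137, -0.005, -3.141]
contact_force: [0.3, 0.7, -2.6]
opening: 0.402
```

>>> play_rows --moves '[[[0, 0, 0], [0, 0, 0], 20], [[-0.009, -0.001, 0], [0, 0, 0], 20], [[0, 0, 0], [0, 0, 0], 20], [[0, 0, 0], [0, 0, 0], 20], [[0, 0, 0], [0, 0, 0], 20]]'

```text
clock: 7.15
eef_pos: [534.0, -406.6, 76.0]
tcp_rot: [-3.141, 0.001, -3.141]
contact_force: [0.6, 0.1, -2.5]
opening: 0.402
```

Run:
```python
from rig import *
import cv2
from h import *
f=grab_frame("top"); s=sense(); print(s["eef_pos"],s["tcp_rot"])
n=proj(f,(534,-405,10)); print(n)
x0,y0=int(n[0])-40,int(n[1])-40
c=f["pixels"][y0:y0+80,x0:x0+80,::-1].copy()
cv2.imwrite("pics/t1.png",cv2.resize(c,(600,600),interpolation=cv2.INTER_CUBIC))
```

```text
[ 533.88872023 -406.53867724   75.80928679] [-3.14120213e+00  4.61012114e-04 -3.14129422e+00]
[449.85802007 185.22467482]
```

View pics/t1.png

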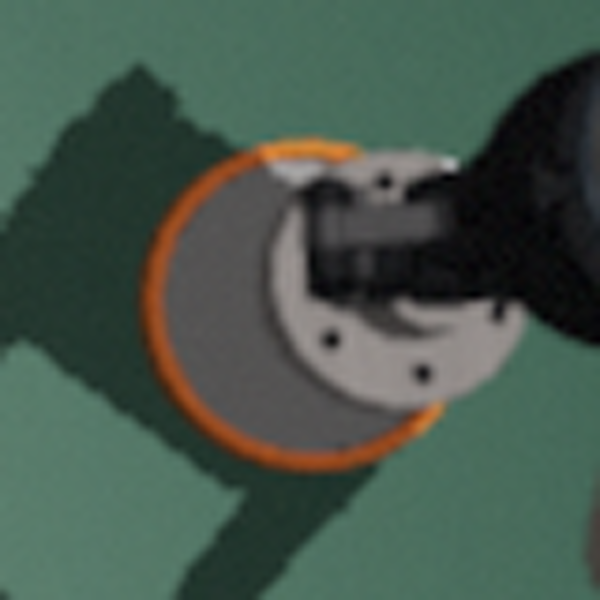

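The disc centre at crop (400,282) agrees with the predicted position over nest74. Lowering.

>>> play_rows --moves '[[[0, 0.0015, 0.015], [0, 0, 0], 20], [[0, 0, 0.02], [0, 0, 0], 20], [[0, 0, 0.01], [0, 0, 0], 20], [[0, 0, 0.005], [0, 0, 0], 20], [[0, 0, 0.003], [0, 0, 0], 20], [[0, 0, 0.002], [0, 0, 0], 20], [[0, 0, 0.001], [0, 0, 0], 20], [[0, 0, 0], [0, 0, 0], 20], [[0, 0, 0], [0, 0, 0], 20]]'

```text
clock: 8.1
eef_pos: [534.0, -405.1, 19.7]
tcp_rot: [-3.141, 0.001, -3.141]
contact_force: [-0.7, -0.5, -3.1]
opening: 0.402
```

>>> play_rows --moves '[[[0, 0, 0.001], [0, 0, 0], 20], [[0, 0, 0], [0, 0, 0], 20], [[0, 0, 0], [0, 0, 0], 20]]'

```text
clock: 8.4
eef_pos: [534.0, -405.2, 19.6]
tcp_rot: [-3.141, 0.001, -3.141]
contact_force: [-3.0, 1.6, 7.6]
opening: 0.403
```

>>> play_rows --moves '[[[0, 0, 0], [0, 0, 0], 50], [[0, 0, 0], [0, 0, 0], 60], [[0, 0, 0], [0, 0, 0], 70], [[0, 0, 0], [0, 0, 0], 80], [[0, 0, 0], [0, 0, 0], 80], [[0, 0, -0.01], [0, 0, 0], 80], [[0, 0, -0.03], [0, 0, 0], 80], [[0, 0, -0.04], [0, 0, 0], 100], [[0, 0, -0.04], [0, 0, 0], 100], [[0, 0, -0.03], [0, 0, 0], 100], [[0, 0.03, 0], [0, 0, 0], 100], [[0.005, 0.04, 0], [0, 0, 0], 100], [[0.005, 0.04, 0], [0, 0, 0], 100], [[0.005, 0.04, 0], [0, 0, 0], 100], [[0.005, 0.04, 0], [0, 0, 0], 100], [[0.005, 0.04, 0], [0, 0, 0], 100], [[0.005, 0.04, 0], [0, 0, 0], 100], [[0.005, 0.04, 0], [0, 0, 0], 100], [[0.005, 0.04, 0], [0, 0, 0], 100], [[0.005, 0.04, 0], [0, 0, 0], 100]]'

```text
clock: 10.4
eef_pos: [488.4, -13.5, 169.1]
tcp_rot: [-3.142, 0.001, -3.142]
contact_force: [0.6, 0.6, 0.1]
opening: 1.0
```

Run:
```python
from rig import *
from h import *
f=grab_frame("top"); im=f["pixels"].astype(int); pickle.dump(f,open("top2.pkl","wb"))
n=proj(f,(534,-405,10)).astype(int)-40
cv2.imwrite("pics/t2.png",cv2.resize(f["pixels"][n[1]:n[1]+80,n[0]:n[0]+80,::-1],(600,600),interpolation=cv2.INTER_CUBIC))
m=(im.min(2)>150)&(im.max(2)-im.min(2)<25)
print(fit(f,m,17,60,120), sense()["eef_pos"])
```

```text
[(np.float64(253.0), np.float64(117.0), np.float64(118.7)), (np.float64(450.7), np.float64(111.8), np.float64(92.2)), (np.float64(523.2), np.float64(30.7), np.float64(64.1)), (np.float64(533.8), np.float64(-406.3), np.float64(73.5)), (np.float64(651.1), np.float64(123.1), np.float64(111.8))] [487.30825454  -9.10354792 168.94369664]
```

View pics/t2.png

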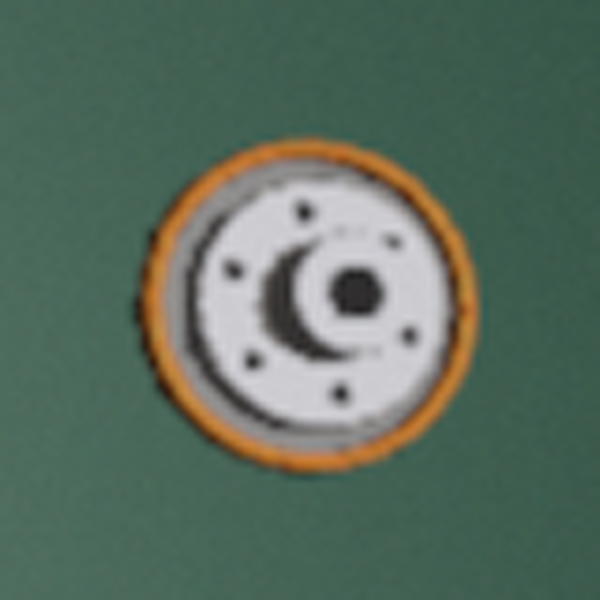

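hub74 lies flat in its nest (disc centre ~crop (325,303), fit 533.8,-406.3). Next hub54.

>>> play_rows --moves '[[[0.01, 0.035, 0], [0, 0, 0], 100], [[0.012, 0.035, 0], [0, 0, 0], 100], [[0.012, 0.035, 0], [0, 0, 0], 100], [[0.0074, 0.0254, 0.01], [0, 0, 0], 100], [[0, 0, 0.02], [0, 0, 0], 100], [[0, 0, 0.03], [0, 0, 0], 100], [[0, 0, 0], [0, 0, 0], 100], [[0, 0, 0], [0, 0, 0], 100], [[0, 0, 0], [0, 0, 0], 100]]'

```text
clock: 11.35
eef_pos: [448.1, 115.4, 109.6]
tcp_rot: [3.141, 0.002, 3.141]
contact_force: [-0.0, 1.1, 0.4]
opening: 1.005
```

>>> play_rows --moves '[[[0, 0, 0.02], [0, 0, 0], 100], [[0, 0, 0.02], [0, 0, 0], 90], [[0, 0, 0.01], [0, 0, 0], 80], [[0, 0, 0.003], [0, 0, 0], 65], [[0, 0, 0], [0, 0, 0], 55], [[0, 0, 0], [0, 0, 0], 50], [[0, 0, 0], [0, 0, 0], 45], [[0, 0, 0], [0, 0, 0], 40], [[0, 0, 0], [0, 0, 0], 35], [[0, 0, 0], [0, 0, 0], 25], [[0, 0, 0], [0, 0, 0], 20], [[0, 0, 0], [0, 0, 0], 20]]'

```text
clock: 12.55
eef_pos: [447.8, 115.5, 56.3]
tcp_rot: [3.141, 0.001, -3.141]
contact_force: [-1.1, -0.9, 8.5]
opening: 0.4
```

>>> play_rows --moves '[[[0, 0, -0.005], [0, 0, 0], 20], [[0, 0, -0.01], [0, 0, 0], 20], [[0, 0, -0.02], [0, 0, 0], 20], [[0, 0, -0.03], [0, 0, 0], 20], [[0, 0, -0.02], [0, 0, 0], 20], [[0.01, 0.02, -0.01], [0, 0, 0], 20], [[0.02, 0.035, 0], [0, 0, 0], 20], [[0.02, 0.035, 0], [0, 0, 0], 20], [[0.02, 0.035, 0], [0, 0, 0], 20], [[0.0188, 0.0375, 0], [0, 0, 0], 20], [[0, 0, 0.015], [0, 0, 0], 20], [[0, 0, 0.03], [0, 0, 0], 20], [[0, 0, 0.03], [0, 0, 0], 20], [[0, 0, 0.015], [0, 0, 0], 20], [[0, 0, 0], [0, 0, 0], 20], [[0, 0, 0], [0, 0, 0], 20], [[0, 0, 0], [0, 0, 0], 20]]'

```text
clock: 14.25
eef_pos: [359.1, 278.4, 61.5]
tcp_rot: [3.14, 0.001, -3.141]
contact_force: [0.4, -0.6, -2.0]
opening: 0.395
```

Run:
```python
from rig import *
from h import *
f=grab_frame("top")
n=proj(f,(359,278,10)).astype(int)-40
a=f["pixels"][n[1]:n[1]+80,n[0]:n[0]+80,::-1]
f=grab_frame("scene")
n=proj(f,(359,278,10)).astype(int)-40
b=f["pixels"][n[1]:n[1]+80,n[0]:n[0]+80,::-1]
cv2.imwrite("pics/t3.png",cv2.resize(np.hstack([a,b]),(800,400),interpolation=cv2.INTER_CUBIC))
```

```text
(no output)
```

View pics/t3.png

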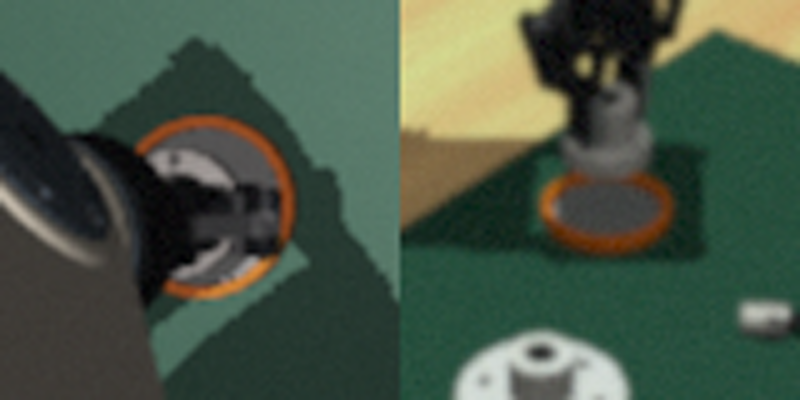

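hub54 hangs level over nest54. In the side crop it is at (607,150), with the nest at (607,210). Lowering.

>>> play_rows --moves '[[[0, 0, 0.015], [0, 0, 0], 20], [[0, 0, 0.015], [0, 0, 0], 20], [[0, 0, 0.006], [0, 0, 0], 20], [[0, 0, 0.003], [0, 0, 0], 20], [[0, 0, 0.002], [0, 0, 0], 20], [[0, 0, 0.001], [0, 0, 0], 20], [[0, 0, 0.001], [0, 0, 0], 20], [[0, 0, 0], [0, 0, 0], 20], [[0, 0, 0], [0, 0, 0], 20]]'

```text
clock: 15.25
eef_pos: [358.7, 278.1, 19.2]
tcp_rot: [3.141, 0.001, -3.141]
contact_force: [-6.0, -3.8, 26.9]
opening: 0.399
```

>>> play_rows --moves '[[[0, 0, -0.001], [0, 0, 0], 50], [[0, 0, 0], [0, 0, 0], 60], [[0, 0, 0], [0, 0, 0], 70], [[0, 0, 0], [0, 0, 0], 80], [[0, 0, 0], [0, 0, 0], 80], [[0, 0, -0.01], [0, 0, 0], 80], [[0, 0, -0.03], [0, 0, 0], 80], [[0, 0, -0.03], [0, 0, 0], 100], [[0, 0, -0.03], [0, 0, 0], 100], [[-0.03, -0.015, 0], [0, 0, 0], 100], [[-0.038, -0.02, 0], [0, 0, 0], 100], [[-0.038, -0.02, 0], [0, 0, 0], 100], [[-0.038, -0.02, 0], [0, 0, 0], 100], [[-0.038, -0.02, 0], [0, 0, 0], 100], [[-0.038, -0.02, 0], [0, 0, 0], 100], [[-0.038, -0.02, 0], [0, 0, 0], 100], [[-0.035, -0.02, 0], [0, 0, 0], 100], [[0, 0, 0.02], [0, 0, 0], 100], [[0, 0, 0], [0, 0, 0], 100], [[0, 0, 0], [0, 0, 0], 100]]'

```text
clock: 17.25
eef_pos: [650.3, 123.0, 98.2]
tcp_rot: [-3.141, -0.002, -3.141]
contact_force: [-0.9, -0.1, 0.3]
opening: 0.999
```

Run:
```python
from rig import *
from h import *
f=grab_frame("top"); im=f["pixels"].astype(int)
print(fit(f,(im.min(2)>150)&(im.max(2)-im.min(2)<25),17,45,120))
n=proj(f,(359,278,10)).astype(int)-40
a=f["pixels"][n[1]:n[1]+80,n[0]:n[0]+80,::-1]
f=grab_frame("scene")
n=proj(f,(651,123,10)).astype(int)-40
b=f["pixels"][n[1]:n[1]+80,n[0]:n[0]+80,::-1]
cv2.imwrite("pics/t4.png",cv2.resize(np.hstack([a,b]),(800,400),interpolation=cv2.INTER_CUBIC))
```

```text
[(np.float64(75.0), np.float64(-69.2), np.float64(60.6)), (np.float64(533.9), np.float64(-406.3), np.float64(73.1)), (np.float64(659.8), np.float64(264.9), np.float64(59.7)), (np.float64(826.3), np.float64(24.6), np.float64(86.5))]
```

View pics/t4.png

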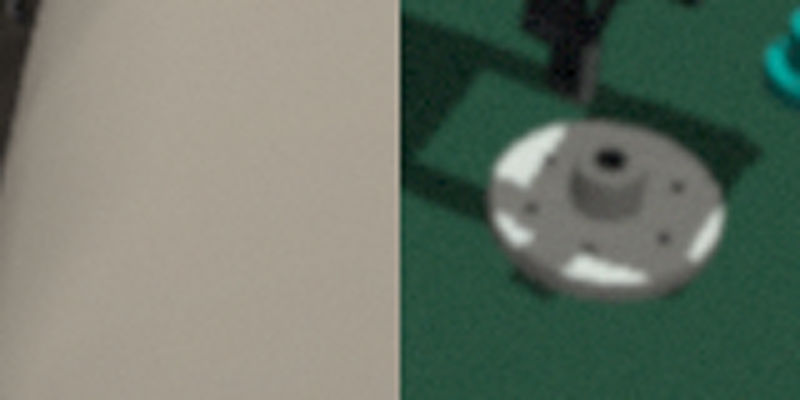

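The arm hides nest54, so I'll check it later. hub114 stands at side crop (608,205) with the open fingers above it.

>>> play_rows --moves '[[[-0.001, 0, 0.02], [0, 0, 0], 100], [[0, 0, 0.03], [0, 0, 0], 100], [[0, 0, 0.02], [0, 0, 0], 90], [[0, 0, 0.01], [0, 0, 0], 75], [[0, 0, 0.0015], [0, 0, 0], 65], [[0, 0, 0], [0, 0, 0], 55], [[0, 0, 0], [0, 0, 0], 50], [[0, 0, 0], [0, 0, 0], 45], [[0, 0, 0], [0, 0, 0], 40], [[0, 0, 0], [0, 0, 0], 30], [[0, 0, 0], [0, 0, 0], 20], [[0, 0, 0], [0, 0, 0], 20], [[0, 0, 0], [0, 0, 0], 20]]' --squeeze 80

```text
clock: 18.65
eef_pos: [653.2, 123.1, 18.4]
tcp_rot: [3.141, 0.002, -3.142]
contact_force: [-2.1, -0.6, 8.1]
opening: 0.396
```

>>> play_rows --moves '[[[0, 0, -0.005], [0, 0, 0], 20], [[0, 0, -0.01], [0, 0, 0], 20], [[0, 0, -0.02], [0, 0, 0], 20], [[0, 0, -0.03], [0, 0, 0], 20], [[0, 0, -0.025], [0, 0, 0], 20], [[0, 0, -0.01], [0, 0, 0], 20], [[0.009, 0.021, 0], [0, 0, 0], 20], [[0.015, 0.035, 0], [0, 0, 0], 20], [[0.015, 0.035, 0], [0, 0, 0], 20], [[0.015, 0.035, 0], [0, 0, 0], 20], [[0.015, 0.035, 0], [0, 0, 0], 20], [[0.015, 0.035, 0], [0, 0, 0], 20], [[0.015, 0.035, 0], [0, 0, 0], 20], [[0.01, 0.02, 0], [0, 0, 0], 20], [[0, 0, 0.015], [0, 0, 0], 20], [[0, 0, 0.025], [0, 0, 0], 20], [[0, 0, 0.015], [0, 0, 0], 20], [[0, 0, 0], [0, 0, 0], 20], [[0, 0, 0], [0, 0, 0], 20], [[0, 0, 0], [0, 0, 0], 20]]'

```text
clock: 20.65
eef_pos: [544.2, 374.0, 62.7]
tcp_rot: [3.141, 0.001, 3.141]
contact_force: [1.2, -0.3, -4.4]
opening: 0.395
```

Run:
```python
from rig import *
from h import *
f=grab_frame("top")
n=proj(f,(542,374,10)).astype(int)-45
a=f["pixels"][n[1]:n[1]+90,n[0]:n[0]+90,::-1]
f=grab_frame("scene")
n=proj(f,(542,374,10)).astype(int)-45
b=f["pixels"][n[1]:n[1]+90,n[0]:n[0]+90,::-1]
cv2.imwrite("pics/t5.png",cv2.resize(np.hstack([a,b]),(800,400),interpolation=cv2.INTER_CUBIC))
```

```text
(no output)
```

View pics/t5.png

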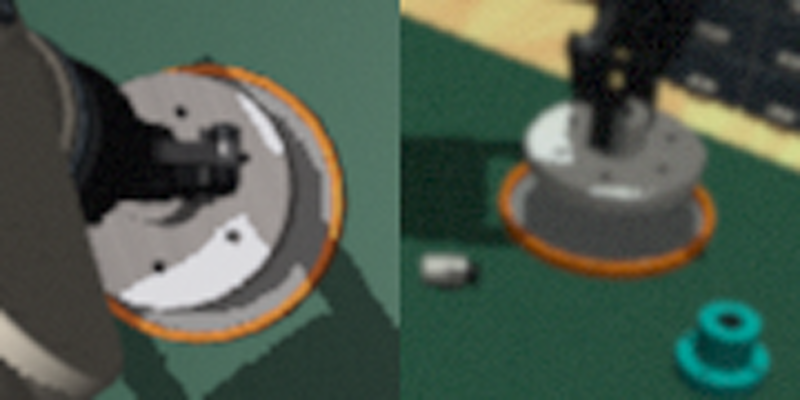

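hub114 hangs level over nest114 (side crop disc (615,150), nest (607,215)). Lowering.

>>> play_rows --moves '[[[0, 0, 0.015], [0, 0, 0], 20], [[0, 0, 0.015], [0, 0, 0], 20], [[0, 0, 0.006], [0, 0, 0], 20], [[0, 0, 0.003], [0, 0, 0], 20], [[0, 0, 0.001], [0, 0, 0], 20], [[0, 0, 0.001], [0, 0, 0], 20], [[0, 0, 0], [0, 0, 0], 20], [[0, 0, 0], [0, 0, 0], 20]]'

```text
clock: 21.55
eef_pos: [543.3, 373.9, 21.4]
tcp_rot: [-3.142, 0.0, -3.141]
contact_force: [-4.6, -2.4, 6.3]
opening: 0.391
```

>>> play_rows --moves '[[[0, 0, 0], [0, 0, 0], 50], [[0, 0, 0], [0, 0, 0], 60], [[0, 0, 0], [0, 0, 0], 70], [[0, 0, 0], [0, 0, 0], 80], [[0, 0, 0], [0, 0, 0], 80], [[0, 0, -0.01], [0, 0, 0], 80], [[0, 0, -0.03], [0, 0, 0], 80], [[0, 0, -0.03], [0, 0, 0], 100], [[0, 0, -0.02], [0, 0, 0], 100], [[0.009, -0.022, 0], [0, 0, 0], 100], [[0.014, -0.04, 0], [0, 0, 0], 100], [[0.014, -0.04, 0], [0, 0, 0], 100], [[0.014, -0.04, 0], [0, 0, 0], 100], [[0.014, -0.04, 0], [0, 0, 0], 100], [[0.014, -0.04, 0], [0, 0, 0], 100], [[0.014, -0.04, 0], [0, 0, 0], 100], [[0, 0, 0], [0, 0, 0], 100], [[0, 0, 0], [0, 0, 0], 100], [[0, 0, 0], [0, 0, 0], 100], [[0, 0, 0], [0, 0, 0], 100]]'

```text
clock: 23.55
eef_pos: [451.2, 112.8, 111.1]
tcp_rot: [3.141, 0.001, -3.14]
contact_force: [0.2, -0.2, -0.1]
opening: 0.996
```

Run:
```python
from rig import *
from h import *
f=grab_frame("top")
def crop(f,X,h):
    n=proj(f,X).astype(int)-h
    return cv2.resize(f["pixels"][n[1]:n[1]+2*h,n[0]:n[0]+2*h,::-1],(400,400),interpolation=cv2.INTER_CUBIC)
s=grab_frame("scene")
cv2.imwrite("pics/t6.png",np.hstack([crop(f,(542,374,10),45),crop(s,(450,194,10),60)]))
```

```text
(no output)
```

View pics/t6.png

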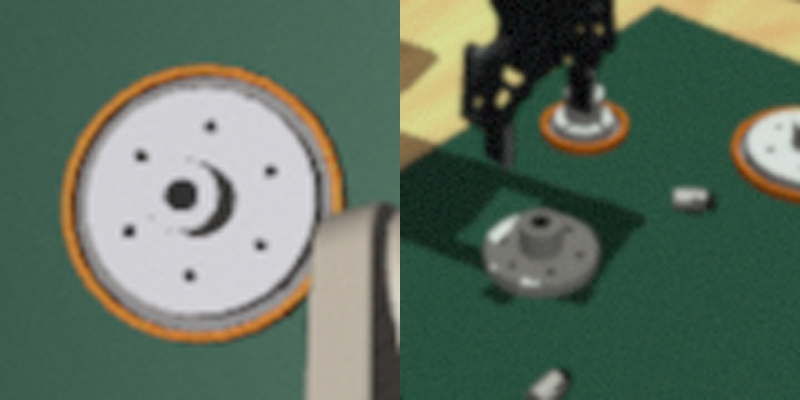

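hub114 lies flat and centred in its nest (left crop (198,200)). hub54 is seated too (right crop (583,122)). Now hub94.

>>> play_rows --moves '[[[0.001, -0.001, 0.03], [0, 0, 0], 100], [[0, 0, 0.03], [0, 0, 0], 100], [[0, 0, 0.02], [0, 0, 0], 90], [[0, 0, 0.01], [0, 0, 0], 75], [[0, 0, 0.003], [0, 0, 0], 65], [[0, 0, 0], [0, 0, 0], 55], [[0, 0, 0], [0, 0, 0], 50], [[0, 0, 0], [0, 0, 0], 45], [[0, 0, 0], [0, 0, 0], 40], [[0, 0, 0], [0, 0, 0], 30], [[0, 0, 0], [0, 0, 0], 20], [[0, 0, 0], [0, 0, 0], 20], [[0, 0, 0], [0, 0, 0], 20]]'

```text
clock: 24.95
eef_pos: [450.2, 111.2, 19.1]
tcp_rot: [3.141, 0.002, 3.142]
contact_force: [-2.1, 0.9, 11.5]
opening: 0.394
```

>>> play_rows --moves '[[[0, 0, -0.005], [0, 0, 0], 20], [[0, 0, -0.01], [0, 0, 0], 20], [[0, 0, -0.02], [0, 0, 0], 20], [[0, 0, -0.03], [0, 0, 0], 20], [[0, 0, -0.035], [0, 0, 0], 20], [[0, 0, -0.02], [0, 0, 0], 20], [[-0.015, -0.02, 0], [0, 0, 0], 20], [[-0.024, -0.032, 0], [0, 0, 0], 20], [[-0.024, -0.032, 0], [0, 0, 0], 20], [[-0.024, -0.032, 0], [0, 0, 0], 20], [[-0.024, -0.032, 0], [0, 0, 0], 20], [[-0.024, -0.032, 0], [0, 0, 0], 20], [[-0.024, -0.032, 0], [0, 0, 0], 20], [[-0.015, -0.02, 0], [0, 0, 0], 20], [[-0.012, -0.016, 0], [0, 0, 0], 20], [[0, 0, 0.025], [0, 0, 0], 20], [[0, 0, 0.03], [0, 0, 0], 20], [[0, 0, 0.02], [0, 0, 0], 20], [[0, 0, 0], [0, 0, 0], 20], [[0, 0, 0], [0, 0, 0], 20]]'

```text
clock: 26.95
eef_pos: [635.4, -137.1, 63.3]
tcp_rot: [3.142, -0.0, -3.141]
contact_force: [0.0, 0.8, -2.7]
opening: 0.395
```

>>> play_rows --moves '[[[0, 0, 0], [0, 0, 0], 20], [[0, 0, 0], [0, 0, 0], 20]]'

```text
clock: 27.15
eef_pos: [636.5, -137.2, 64.5]
tcp_rot: [-3.141, 0.002, -3.141]
contact_force: [-0.1, -0.3, -3.4]
opening: 0.391
```

Run:
```python
from rig import *
from h import *
def crop(f,X,h):
    n=proj(f,X).astype(int)-h
    return cv2.resize(f["pixels"][n[1]:n[1]+2*h,n[0]:n[0]+2*h,::-1],(400,400),interpolation=cv2.INTER_CUBIC)
X=(636,-137,10)
cv2.imwrite("pics/t7.png",np.hstack([crop(grab_frame("top"),X,45),crop(grab_frame("scene"),X,45)]))
```

```text
(no output)
```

View pics/t7.png

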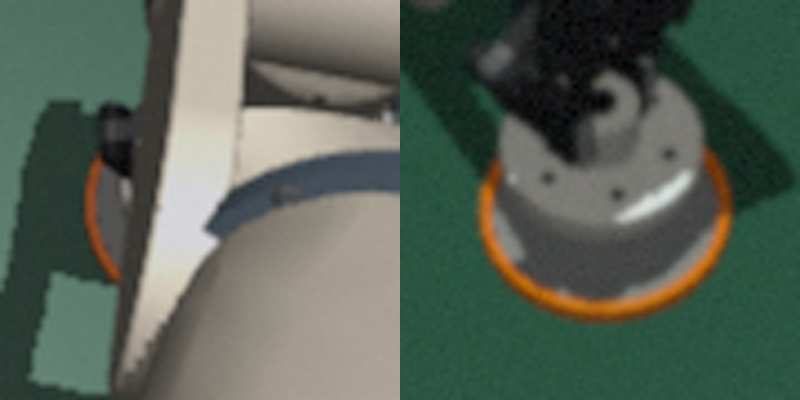

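hub94 is held level over nest94 (side crop disc (600,145), nest (605,215)). Lowering.

>>> play_rows --moves '[[[0, 0, 0.015], [0, 0, 0], 20], [[0, 0, 0.015], [0, 0, 0], 20], [[0, 0, 0.006], [0, 0, 0], 20], [[0, 0, 0.003], [0, 0, 0], 20], [[0, 0, 0.001], [0, 0, 0], 20], [[0, 0, 0.001], [0, 0, 0], 20], [[0, 0, 0.001], [0, 0, 0], 20], [[0, 0, 0], [0, 0, 0], 20], [[0, 0, 0], [0, 0, 0], 20]]'

```text
clock: 28.15
eef_pos: [635.2, -137.0, 22.2]
tcp_rot: [3.141, -0.0, -3.141]
contact_force: [-7.4, 1.4, 11.3]
opening: 0.393
```

>>> play_rows --moves '[[[0, 0, 0], [0, 0, 0], 50], [[0, 0, 0], [0, 0, 0], 60], [[0, 0, 0], [0, 0, 0], 70], [[0, 0, 0], [0, 0, 0], 80], [[0, 0, 0], [0, 0, 0], 80], [[0, 0, -0.01], [0, 0, 0], 80], [[0, 0, -0.03], [0, 0, 0], 80], [[0, 0, -0.04], [0, 0, 0], 100], [[0, 0, -0.04], [0, 0, 0], 100], [[0, 0, -0.04], [0, 0, 0], 100], [[0.02, 0.03, 0], [0, 0, 0], 100], [[0.02, 0.03, 0], [0, 0, 0], 100], [[0.02, 0.03, 0], [0, 0, 0], 100], [[0.02, 0.03, 0], [0, 0, 0], 100], [[0.02, 0.03, 0], [0, 0, 0], 100], [[0.02, 0.03, 0], [0, 0, 0], 100], [[0.02, 0.03, 0], [0, 0, 0], 100], [[0.02, 0.03, 0], [0, 0, 0], 100], [[0, 0, 0], [0, 0, 0], 100], [[0, 0, 0], [0, 0, 0], 100]]'

```text
clock: 30.15
eef_pos: [475.5, 103.4, 181.5]
tcp_rot: [3.142, 0.001, -3.139]
contact_force: [0.2, 0.0, 0.6]
opening: 1.004
```

Run:
```python
from rig import *
from h import *
f=grab_frame("top"); im=f["pixels"].astype(int)
print(fit(f,(im.min(2)>150)&(im.max(2)-im.min(2)<25),17,45,120)); s=sense(); print(s["eef_pos"],s["qvel"].max())
cv2.imwrite("pics/t8.png",cv2.resize(f["pixels"][60:330,30:500,::-1],(800,460),interpolation=cv2.INTER_CUBIC))
```

```text
[(np.float64(199.4), np.float64(294.2), np.float64(108.9)), (np.float64(239.3), np.float64(239.4), np.float64(90.1)), (np.float64(465.7), np.float64(287.9), np.float64(48.9)), (np.float64(533.9), np.float64(-406.3), np.float64(73.5)), (np.float64(633.6), np.float64(-135.1), np.float64(102.1)), (np.float64(763.7), np.float64(34.6), np.float64(74.0)), (np.float64(883.9), np.float64(293.0), np.float64(45.2)), (np.float64(884.4), np.float64(165.9), np.float64(46.0)), (np.float64(905.2), np.float64(256.3), np.float64(46.1))]
[475.94483834 102.90280157 181.46046497] 0.00828081547031483
```

View pics/t8.png

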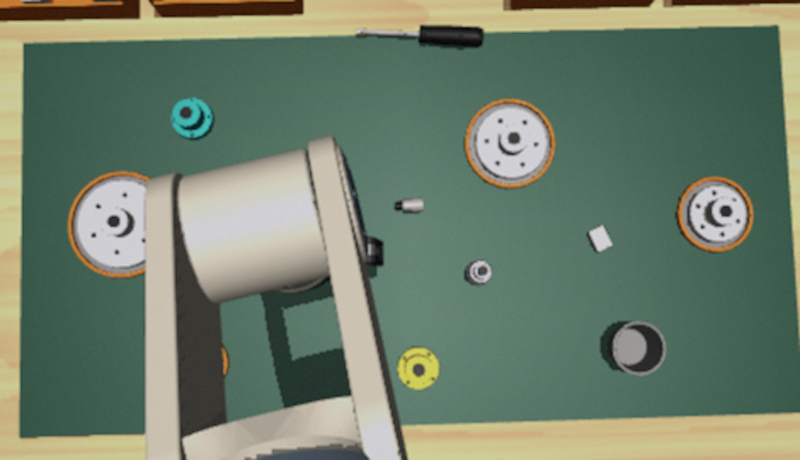

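hub94, hub74 and hub114 are seated, and the probe and cup haven't moved. The arm covers nest54, so I move aside for one last check.

>>> play_rows --moves '[[[0, -0.03, 0], [0, 0, 0], 100], [[0, -0.04, 0], [0, 0, 0], 100], [[0, -0.04, 0], [0, 0, 0], 100], [[0, -0.04, 0], [0, 0, 0], 100], [[0, -0.03, 0], [0, 0, 0], 100], [[0, -0.02, 0], [0, 0, 0], 100], [[0, 0, 0], [0, 0, 0], 100], [[0, 0, 0], [0, 0, 0], 100], [[0, 0, 0], [0, 0, 0], 100]]'

```text
clock: 31.1
eef_pos: [475.5, -96.8, 180.8]
tcp_rot: [3.141, -0.0, 3.141]
contact_force: [-0.2, 0.2, 0.6]
opening: 0.998
```

Run:
```python
from rig import *
from h import *
f=grab_frame("top"); im=f["pixels"].astype(int)
print(fit(f,(im.min(2)>150)&(im.max(2)-im.min(2)<25),17,45,120)); s=sense(); print(s["eef_pos"],s["contact_force"])
def crop(f,X,h):
    n=proj(f,X).astype(int)-h
    return cv2.resize(f["pixels"][n[1]:n[1]+2*h,n[0]:n[0]+2*h,::-1],(400,400),interpolation=cv2.INTER_CUBIC)
X=(359,278,10)
cv2.imwrite("pics/t9.png",np.hstack([crop(f,X,30),crop(grab_frame("scene"),X,30)]))
```

```text
[(np.float64(228.6), np.float64(-271.8), np.float64(47.4)), (np.float64(196.6), np.float64(-316.5), np.float64(96.7)), (np.float64(360.1), np.float64(276.4), np.float64(60.5)), (np.float64(533.7), np.float64(-406.5), np.float64(74.1)), (np.float64(542.3), np.float64(373.7), np.float64(114.3)), (np.float64(634.3), np.float64(-134.7), np.float64(101.3)), (np.float64(745.9), np.float64(35.1), np.float64(102.2)), (np.float64(884.7), np.float64(285.8), np.float64(45.9)), (np.float64(884.9), np.float64(169.3), np.float64(45.3)), (np.float64(884.8), np.float64(226.0), np.float64(45.6)), (np.float64(904.8), np.float64(192.4), np.float64(45.3)), (np.float64(905.5), np.float64(256.5), np.float64(46.6)), (np.float64(905.6), np.float64(-434.7), np.float64(45.0))]
[475.50614968 -96.55628046 180.77439017] [-0.45873694  0.83203725 -0.0891805 ]
```

View pics/t9.png

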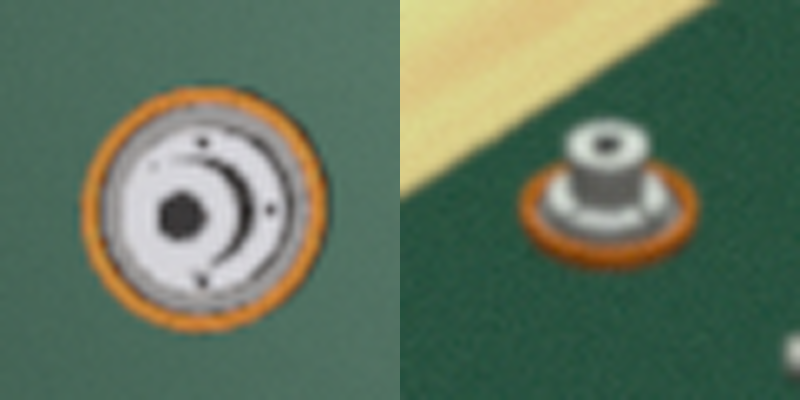

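hub54 lies flat and centred in its nest (left crop (203,212)). Handing in.

```bash
python3 -c "from rig import *; print(sign_off())"
```

```text
the job is handed in; nothing more can be done
None
```

All four hubs are in their own nests, boss up, and the job was handed in at about 31 s of the 112 s allowed; sign-off gives no verdict. I gripped each hub by its boss and lowered it until the wrist force showed contact before opening the fingers.

- **Position:** the last top-view fits put all four hubs within about 3 mm of their nest centres, against the 12 mm allowed. The fits for hub94 and hub54 took in some of the grey nest floor (101 mm and 60 mm across instead of 94 and 54), so those two centres are less exact. The pictures show both seated.
- **Flatness:** judged from the pictures only; I did not measure the final height or tilt. All four look flat, with none riding on a rim.
- **Contact:** the most force I saw was about 27 N, when hub54 touched its nest floor. At hand-in the gripper was open and clear, about 180 mm up.
- **Bystanders:** the sensor, the cup and the turquoise and yellow look-alikes looked unmoved in the overview picture taken just before the final check. I did not measure their positions again.

No check failed.

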